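# Take the welded gate hanger out of the vise

## Robot

A 6-joint arm with a two-finger parallel gripper is mounted at the origin on the work surface. World frame = base frame: x ahead of the robot, y to its left, z up, the work surface at z = 0. Lengths are in m, angles in rad, forces in N, time in s.
With the tool pointing down it reaches from about 0.375 to 0.9 m from the base axis. Payload 3.1 kg.
Tool frame: the origin (TCP) lies at the very end of the fingers, on their centre line; the grasp point (between the pads) lies 19 mm behind it (manip.pinch_z is the distance from the TCP to the grasp point, in m); z points along the fingers, y is the line along which they close (so a half turn about z gives the same grasp; the last joint's range is limited). The gripper opens to 85 mm and grips with 20 to 120 N. Pads are 22 mm wide; open, the fingers measure 114 mm over their backs; the gripper's body (76 mm by 85 mm) begins 54 mm behind the grasp point. The pads swing forward as they close: fully open they stand 13 mm farther back than shut.
Start: joints at [-1.345, 0.527, 1.433, -0, 1.181, -0.178], TCP at [0.246, -0.575, 0.231] pointing down, gripper open.
Joint ranges: [-3.08, 3.08], [-0.75, 2.2], [0.22, 2.44], [-1.43, 4.57], [0, 2.65], [-2.85, 2.85]. Speed limits (rad/s): [2.79, 2.79, 3.14, 3.14, 3.14, 3.14].

## Interface

Orientations are given as a unit quaternion [x, y, z, w].
In Python, from station import manip gives the robot as it stands.
- The arm moves only by the tool servo_tool, never from a script. Its argument "commands" is one flat list of numbers, 7 for each row, row after row: the shift along the tool's x, y, z each as a share of 500 mm, from -1 to 1, then the turn, a rotation vector about the tool's x, y, z each as a share of 360 degrees, from -1 to 1, then the opening, from -1 (shut) to 1 (fully open). In form: [dx, dy, dz, rx, ry, rz, claw, dx, dy, dz, rx, ry, rz, claw, ...]. A call has 1 to 12 rows; each row shifts and turns the commanded pose from where the row before left it, along the tool's axes as they then stand; what a row does not reach is not made up. A row lasts 1/12 s, in which the tool goes at most 41.7 mm and 7.16 degrees, less where a joint would pass 70% of its speed; a pose out of reach is approached as far as the arm can. A call with a number of a shift or a turn outside -1 to 1 is refused whole. A call with a gripper value outside its range is refused whole. The fingers move at their own pace and stop on an object; "force" is the grip in N (left out, the last holds). Time passes only in rows, so rows that do not move let the fingers close. It gives the time, the measured TCP pose, the force, the opening and the grip force at its end, in the units of the state.
- manip.sense(): the state, without advancing time (a new reading comes with each control period).
- manip.snapshot(name): name is "scene" or "top" or "wrist"; returns a dict with "img" (480x640x3 uint8, red, green, blue), "mtx" (3x3 intrinsics, pixels), "world_to_cam" (4x4, takes a point from world to camera coordinates). Camera axes: x right, y up, looking along -z (the intrinsics and any distortion apply to the point x, -y, -z); pixel columns grow to the right and rows downward; lengths in m; the calibration is good to about 2 mm. A picture is of the moment at which its call begins. There is no depth.
- manip.sign_off(): hands the job in; it is judged then, once.
Trained networks look in a picture, given as the dict that the camera call returned (one of the last four; its "shot" number tells which), for a name from the list of things; names that differ only in an ending like _2 or _b are one class to them, and where a whole thing is asked for, a point or a joint stands for the part that bears it (a point fixed in the world has none). Each returns a list of dicts, best first, with "conf" (0 to 1); they miss things now and then, are a little off and sometimes report something else, mostly with a low value. They report only what shows in the picture. A call takes as long as a camera call. They do not tell look-alikes from the thing itself.
- manip.look_for(picture, query): "box" ([left, top, width, height] in pixels, round what is visible of it).
- manip.silhouettes(picture, query): "pixels" (480x640 bool, what is visible of it) and "box" ([left, top, width, height] in pixels, round what is visible of it).
The state is a dict: "t": time; "q": joint angles; "qd": joint speeds; "tau": joint torques, N m; "tcp_pos": TCP position; "tool_rot": TCP orientation; "force": force on the tool from outside, world axes, zero at the start; "ft_torque": the same for the moment, N m; "finger_gap": opening from 0.0 (shut) to 1.0 (fully open); "gripper_force": force on a finger pad.
Only numpy, scipy, OpenCV 4.12 (cv2) and the standard library are available. Lean on these libraries where they do the work, as an engineer would, in place of code of your own. Each camera call takes 0.05 s, during which the arm holds its last target. There are 200 camera calls.

## Task

The gate hanger clamped in the vise is finished. Slide the vise's moving jaw well open (30 mm or more) and leave it open, then lift the hanger up out of the vise and set it down gently, standing upright on its foot plate, in the rectangular steel tray.

Things in the scene. Friction and masses are not known exactly. Their poses are not given: they have to be found in the camera images.
- hanger_mid (a point): Centre of the galvanised gate hanger in the vise: foot plate 50 x 60 x 8 mm with an upright round pin (16 mm diameter, 70 mm long) welded on its middle; 0.28 kg. The point is on the pin's axis, 39 mm above the foot's underside, 39 mm below the pin's top; z up. Foot on the vise bed, 30 mm above the ledge; the moving jaw's lip overhangs it by 6 to 9 mm. Not the short rusty hanger on the ledge.
- jaw_grip (a point): Centre of the upright steel lug on the vise's moving jaw, for pinching: 30 mm long (x), 14 mm thick (y), 40 mm tall (z), its top 20 mm above this point. z up; the jaw opens along -x, straight away from the hanger, whose pin is about 55 mm off on the +x side when shut. Both jaws' tops are 52 mm above the ledge. The vise (grey bed 230 x 90 x 30 mm, along x) is bolted down.
- jaw (a joint): Opening of the moving jaw in m: 0 shut on the hanger, 0.05 fully open. It slides with about 3 N of friction and stays where it is left.
- tray: Low open rectangular steel tray fixed on the ledge, 170 mm (x) by 130 mm (y) outside, 30 mm high, walls and floor 5 mm thick; empty. Origin at the centre of its underside, z up.
Not all that is in view belongs to the job. Leave any blue or turquoise look-alike of the part that bears hanger_mid alone.

How it is judged:
On the way, in this order (a step that is already met when the one before it is completed fails the run):
1. the moving jaw is open by more than 25 mm while the hanger still stands in the vise (within 20 mm of where it was) (value of joint jaw above 0.025 m and distance of hanger_mid from where it was at the start of the episode below 0.02 m), for 0.2 s.
2. the hanger is lifted more than 20 mm up off the vise's bed (height (world z) of hanger_mid above 0.089 m), for 0.1 s.
At the end, for the whole second after the job is handed in: The hanger stands upright (within 7 degrees) and at rest with its foot flat on the tray's floor, its pin within 60 mm (x) and 45 mm (y) of the tray's centre, and the vise's jaw is still open by more than 25 mm (x of hanger_mid in the frame of tray between -0.06 and 0.06 m and y of hanger_mid in the frame of tray between -0.045 and 0.045 m and z of hanger_mid in the frame of tray below 0.052 m and angle between hanger_mid's own z axis and vertical below 0.12 rad and linear speed of hanger below 0.02 m/s and value of joint jaw above 0.025 m); the robot touches nothing.
It fails at once if the hanger is dropped (falls free of the fingers faster than 0.7 m/s, a drop of about 25 mm) (linear speed of hanger above 0.7 m/s and contact force between the fingers and hanger below 0.2 N).
It also fails if it takes over 40 s, if anything falls off the work surface, if the arm or the gripper's body presses on something with over 40 N, if the wrist force passes 120 N, or if a joint passes its speed limit or range.

## Working session

There is one attempt and no reset: what is moved stays moved. The work goes in short steps, Python scripts to look and compute and a tool call to move; the robot and the scene stay as the last step left them, time stands still between calls to the robot, and variables do not carry over. Pictures are saved under pics/ and viewed, at most 10 in all, crops included, and the job is handed in when it is done.

Besides the shell and the picture viewer there is one more tool, called after "Emit:" by a JSON object that holds its "op" and its "data", one argument or row to a line. servo_tool: Moves the arm, as the interface text tells. Its arguments: {"type":"object","properties":{"commands":{"type":"array"},"force":{"type":"number"}},"required":["commands"]}

```bash
mkdir -p pics
cat > h.py <<'E'
import numpy as np, cv2
from station import manip
def proj(s,P):
    P=np.atleast_2d(P); c=(s["world_to_cam"]@np.c_[P,np.ones(len(P))].T).T[:,:3]
    p=np.c_[c[:,0],-c[:,1],-c[:,2]]@np.array(s["mtx"]).T
    return p[:,:2]/p[:,2:]
def ray(s,uv):
    T=np.array(s["world_to_cam"]); d=np.linalg.inv(s["mtx"])@[uv[0],uv[1],1]
    return -T[:3,:3].T@T[:3,3], T[:3,:3].T@(d*[1,-1,-1])
def atz(s,uv,z):
    o,d=ray(s,uv); return o+d*(z-o[2])/d[2]
E
python3 - <<'E'
from h import *
for n in ("top","scene"):
    s=manip.snapshot(n); cv2.imwrite(f"pics/{n}0.png",s["img"][:,:,::-1])
    print(n,[k for k in s], np.round(-np.array(s["world_to_cam"])[:3,:3].T@np.array(s["world_to_cam"])[:3,3],3))
    for q in ("hanger_mid","jaw_grip","tray"):
        for d in manip.silhouettes(s,q)[:3]:
            m=d["pixels"]; ys,xs=np.nonzero(m); print(q,round(d["conf"],2),np.round(d["box"]),xs.mean().round(1),ys.mean().round(1),m.sum(), cv2.minAreaRect(np.c_[xs,ys].astype(np.float32)))
print(manip.sense())
E
```

```text
top ['img', 'mtx', 'world_to_cam', 'shot'] [0.424 0.031 0.896]
hanger_mid 0.89 [196. 299.  43.  41.] 218.9 319.6 1139 ((218.79396057128906, 319.83477783203125), (37.99706268310547, 31.51136016845703), 31.607501983642578)
hanger_mid 0.76 [234. 157.  43.  32.] 255.0 170.5 865 ((255.06201171875, 170.29559326171875), (23.665706634521484, 37.164554595947266), 70.01689147949219)
hanger_mid 0.58 [142. 182.  43.  47.] 163.6 204.4 1067 ((163.5901641845703, 204.50819396972656), (36.10639953613281, 30.472780227661133), 50.194427490234375)
jaw_grip 0.9 [240. 175.  53.  47.] 265.7 199.9 1913 ((265.9384765625, 199.99234008789062), (40.32670211791992, 49.70113754272461), 70.55996704101562)
tray 0.89 [382. 140.  90. 108.] 426.0 194.9 8943 ((426.0553283691406, 194.79049682617188), (107.82958984375, 85.30740356445312), 87.54597473144531)
scene ['img', 'mtx', 'world_to_cam', 'shot'] [ 0.821 -0.316  0.749]
hanger_mid 0.96 [426. 179.  32.  39.] 443.2 201.9 840 ((440.8243408203125, 198.44595336914062), (40.27775192260742, 31.40020751953125), 80.53767395019531)
hanger_mid 0.86 [322. 156.  35.  39.] 338.5 1
[... 549 characters left out ...]
42.646705627441406)
{'t': 0.4, 'q': array([-1.34551863e+00,  5.27664360e-01,  1.43285756e+00, -2.21924478e-05,
        1.18140398e+00, -1.78483144e-01]), 'qd': array([ 0.00051437, -0.00309445, -0.00120431,  0.00125721,  0.00098624,
       -0.00012641]), 'tau': array([-7.82932675e-04, -4.41805351e+01, -1.78090364e+01, -2.41749176e-04,
        3.27134570e-03,  7.49551333e-06]), 'tcp_pos': array([ 0.24555419, -0.57461429,  0.23115906]), 'tool_rot': array([ 9.79690405e-01,  2.00516040e-01, -1.41602857e-05, -1.66340203e-04]), 'force': array([-0.13540997, -1.072354  , -0.52644934]), 'ft_torque': array([-0.03988193,  0.04462256, -0.03456513]), 'gripper_force': 0.0, 'finger_gap': 1.0022184853380938}
```

View pics/top0.png

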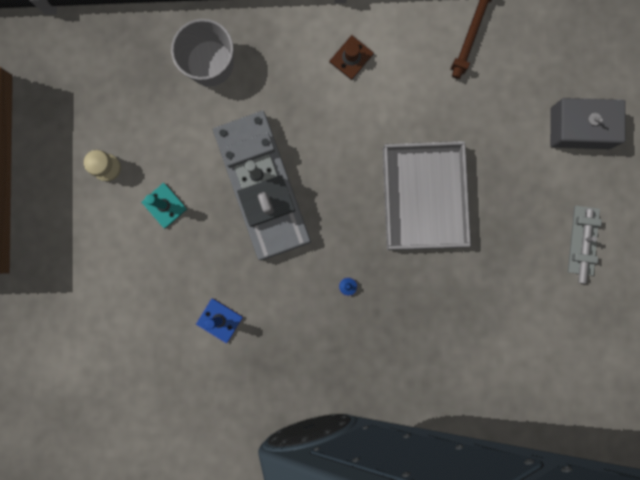

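View pics/scene0.png

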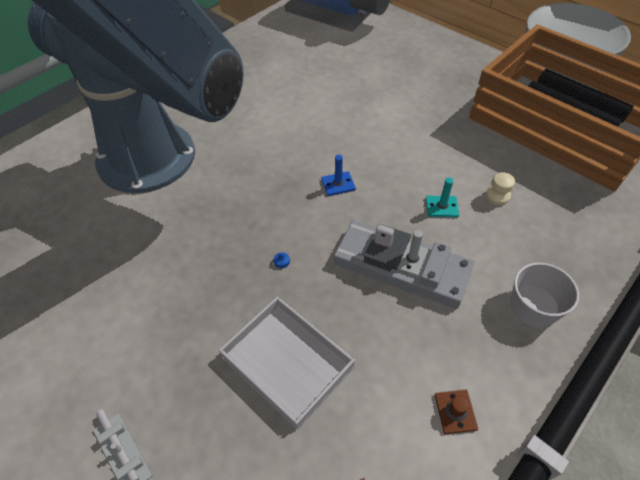

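The top view shows the real hanger in the vise, with its pin near (257,172) and the jaw lug near (265,202). The tray is at (427,195). The blue (219,320), turquoise (164,205) and rusty (352,57) ones are decoys. In the scene view the pin top is near (417,233) and the lug top near (385,231).

Run:
```python
from h import *
a=cv2.imread("pics/top0.png")[100:270,205:320]; b=cv2.imread("pics/scene0.png")[210:310,325:485]
a=cv2.resize(a,None,fx=3.4,fy=3.4,interpolation=2); b=cv2.resize(b,None,fx=2.5,fy=2.5,interpolation=2)
c=np.zeros((600,800,3),np.uint8); c[:a.shape[0],:a.shape[1]]=a; c[:b.shape[0],395:395+b.shape[1]]=b
cv2.imwrite("pics/crop.png",c)
```

```text
(no output)
```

View pics/crop.png

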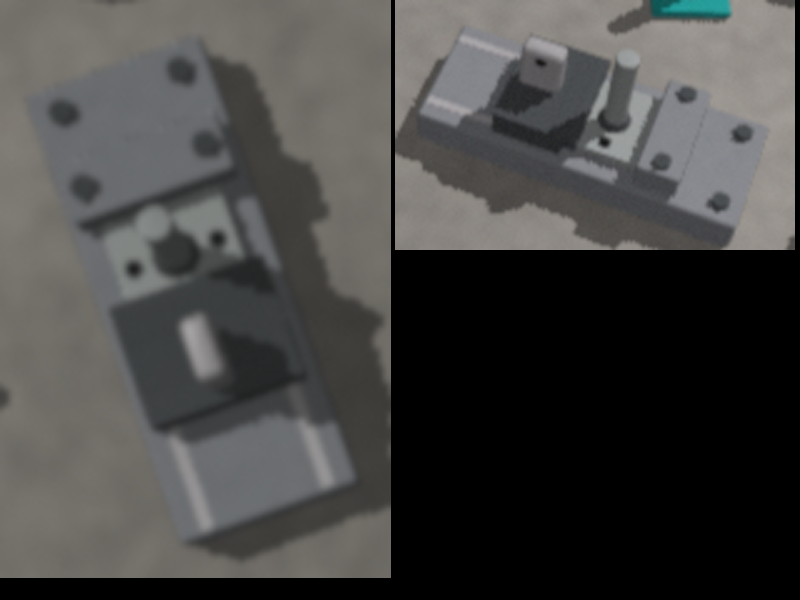

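Run:
```python
from h import *
t=manip.snapshot("top"); s=manip.snapshot("scene")
T=lambda x,y:(205+x/3.4,100+y/3.4); S=lambda x,y:(325+(x-395)/2.5,210+y/2.5)
def tri(p,q):
    (o1,d1),(o2,d2)=ray(t,p),ray(s,q); k=np.linalg.lstsq(np.c_[d1,-d2],o2-o1,rcond=None)[0]
    a,b=o1+k[0]*d1,o2+k[1]*d2; return np.round((a+b)/2,4),np.linalg.norm(a-b).round(4)
print("pin",tri(T(154,223),S(628,60)), atz(t,T(154,223),.108).round(4), atz(s,S(628,60),.108).round(4))
print("pin base top", atz(t,T(176,256),.038+.006).round(4))
print("lug",tri(T(201,345),S(547,44)), atz(t,T(201,345),.092).round(4), atz(s,S(547,44),.092).round(4))
def ang(p,q,z): v=atz(t,T(*p),z)-atz(t,T(*q),z); return np.degrees(np.arctan2(v[1],v[0])).round(2), np.linalg.norm(v).round(4)
print("edges", ang((240,200),(355,478),.03), ang((185,543),(355,478),.03), ang((155,430),(305,375),.052), ang((112,308),(155,430),.052),ang((25,98),(85,225),.052),ang((25,98),(200,38),.052),ang((85,225),(235,168),.052), ang((135,268),(218,240),.038))
v=[d for d in manip.silhouettes(t,"tray")][0]; ys,xs=np.nonzero(v["pixels"])
r=cv2.minAreaRect(np.c_[xs,ys].astype(np.float32)); P=np.array([atz(t,p,.03) for p in cv2.boxPoints(r)]); print(P.round(4),P.mean(0), [np.linalg.norm(P[i]-P[i-1]).round(3) for i in range(4)])
for p in [(386,145),(465,143),(469,247),(388,248)]: print(atz(t,p,.03).round(4))
```

```text
pin (array([0.5967, 0.1449, 0.1037]), np.float64(0.0024)) [0.5949 0.1435 0.108 ] [0.5989 0.1429 0.108 ]
pin base top [0.5928 0.1426 0.044 ]
lug (array([0.5444, 0.1272, 0.0931]), np.float64(0.0035)) [0.5434 0.126  0.092 ] [0.5451 0.1294 0.092 ]
edges (np.float64(20.89), np.float64(0.1437)) (np.float64(109.31), np.float64(0.0856)) (np.float64(108.53), np.float64(0.0735)) (np.float64(18.25), np.float64(0.0603)) (np.float64(24.02), np.float64(0.0668)) (np.float64(107.33), np.float64(0.0864)) (np.float64(109.24), np.float64(0.0745)) (np.float64(107.03), np.float64(0.0413))
[[ 0.6409 -0.0596  0.03  ]
 [ 0.642  -0.1939  0.03  ]
 [ 0.4707 -0.1926  0.03  ]
 [ 0.4691 -0.0602  0.03  ]] [ 0.55569273 -0.12653804  0.03      ] [np.float64(0.172), np.float64(0.134), np.float64(0.171), np.float64(0.132)]
[ 0.6383 -0.0657  0.03  ]
[ 0.6373 -0.1925  0.03  ]
[ 0.4697 -0.191   0.03  ]
[ 0.4718 -0.0628  0.03  ]
```

Emit:
{"op": "servo_tool", "data": {
  "commands": [0,0,0,0,0,0.013,1,0.03,-0.034,0,0,0,0,1,0.05,-0.057,0,0,0,0,1,0.05,-0.057,0,0,0,0,1,0.05,-0.057,0,0,0,0,1,0.05,-0.057,0,0,0,0,1,0.05,-0.057,0,0,0,0,1,0.05,-0.057,0,0,0,0,1,0.05,-0.057,0,0,0,0,1,0.05,-0.057,0,0,0,0,1,0.05,-0.057,0,0,0,0,1,0.05,-0.057,0,0,0,0,1],
  "force": 60
}}

```text
t: 1.55
tcp_pos: [0.4018, -0.2028, 0.2316]
tool_rot: [0.987, 0.16, 0.0, 0.0]
force: [0.9, 0.8, -0.2]
finger_gap: 0.996
gripper_force: 0.0
```

Emit:
{"op": "servo_tool", "data": {
  "commands": [0.05,-0.057,0,0,0,0,1,0.05,-0.057,0,0,0,0,1,0.05,-0.057,0,0,0,0,1,0.05,-0.057,0,0,0,0,1,0.05,-0.057,0,0,0,0,1,0.05,-0.057,0,0,0,0,1,0.05,-0.057,0.02,0,0,0,1,0.04,-0.045,0.04,0,0,0,1,0.02,-0.024,0.04,0,0,0,1,0.01,-0.012,0.02,0,0,0,1,0,0,0,0,0,0,1,0,0,0,0,0,0,1]
}}

```text
t: 2.55
tcp_pos: [0.5241, 0.0895, 0.1711]
tool_rot: [0.987, 0.161, -0.001, 0.0]
force: [0.5, -0.1, 0.1]
finger_gap: 0.995
gripper_force: 0.0
```

```bash
cat >> h.py <<'E'
from scipy.spatial.transform import Rotation as R
def rel(target,yaw_deg):
    s=manip.sense(); M=R.from_quat(s["tool_rot"]).as_matrix()
    yaw=np.degrees(np.arctan2(M[1,0],M[0,0]))
    print("t",round(s["t"],2),"tcp",s["tcp_pos"].round(4),"yaw",yaw.round(2),"tilt",np.degrees(np.arccos(-M[2,2])).round(2),"F",s["force"].round(1),"gap",round(s["finger_gap"],3),"gf",round(s["gripper_force"],1))
    print("shares xyz",(M.T@(np.array(target)-s["tcp_pos"])/.5).round(4),"rz share",round(-(yaw_deg-yaw)/360*-1*-1,4))
E
python3 - <<'E'
from h import *
rel([.544,.127,.065],18.4); print(manip.sense()["q"].round(2))
w=manip.snapshot("wrist"); cv2.imwrite("pics/w1.png",w["img"][:,:,::-1])
print("pred lug top",proj(w,[.544,.127,.092]),"pin top",proj(w,[.596,.1435,.108]))
for d in manip.silhouettes(w,"jaw_grip")[:2]: print(d["conf"],d["box"])
E
```

```text
t 2.55 tcp [0.5241 0.0895 0.1711] yaw 18.49 tilt 0.1 F [ 0.5 -0.1  0.1] gap 0.995 gf 0.0
shares xyz [ 0.0619 -0.0585  0.212 ] rz share 0.0003
[-0.04  0.49  1.73 -0.    0.93  1.21]
pred lug top [[268.6752147 204.2426538]] pin top [[262.39535422 105.58882731]]
0.6 [216.1, 136.6, 120.0, 88.7]
```

View pics/w1.png

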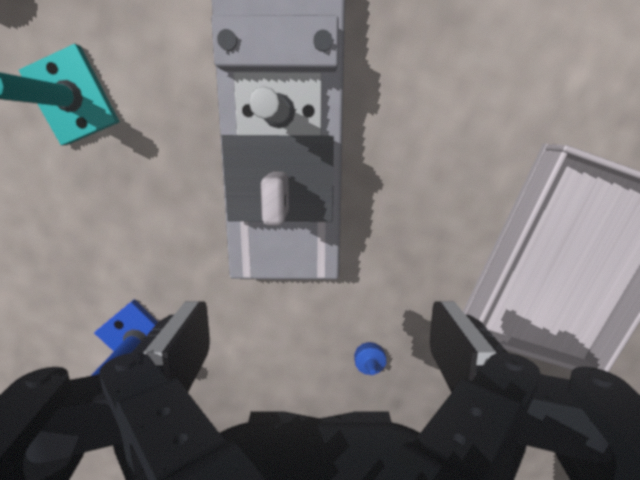

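Run:
```python
from h import *
w=manip.snapshot("wrist"); c=w["img"][60:290,200:360,::-1]; cv2.imwrite("pics/w1c.png",cv2.resize(c,None,fx=2.6,fy=2.6,interpolation=2))
a=lambda p,q,z:(lambda v:np.degrees(np.arctan2(v[1],v[0])).round(2))(atz(w,p,z)-atz(w,q,z))
print(a((240,225),(247,277),.03),a((318,222),(324,277),.03),a((223,160),(232,278),.03),a((222,137),(332,137),.052),a((230,221),(332,221),.052),a((217,67),(337,67),.052),a((232,278),(338,278),.03))
print(atz(w,(264,102),.108).round(4), -np.array(w["world_to_cam"])[:3,:3].T@np.array(w["world_to_cam"])[:3,3])
L=lambda x,y:np.array([.544,.127,0])+x*np.array([.949,.3156,0])+y*np.array([-.3156,.949,0])
print(proj(w,[L(x,y)+[0,0,z] for z in (.092,.052) for x,y in ((.015,.007),(.015,-.007),(-.015,-.007),(-.015,.007))]).round(0).tolist())
```

```text
22.61 24.45 18.86 108.43 108.42 108.43 108.41
[0.599  0.1425 0.108 ] [0.59226604 0.11004305 0.31431045]
[[254.0, 180.0], [278.0, 180.0], [279.0, 229.0], [257.0, 229.0], [264.0, 173.0], [284.0, 173.0], [285.0, 216.0], [266.0, 216.0]]
```

View pics/w1c.png

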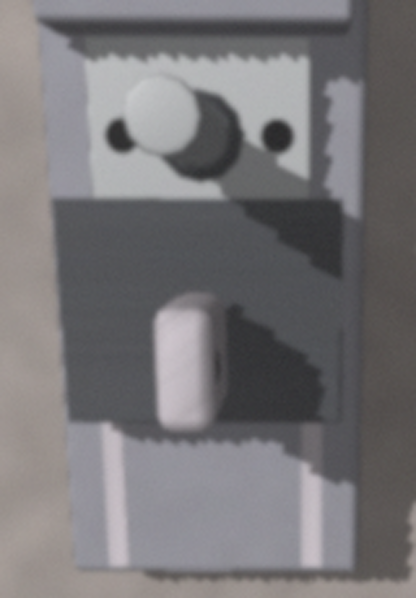

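Emit:
{"op": "servo_tool", "data": {
  "commands": [0.0325,-0.0285,0,0,0,0,1,0.032,-0.028,0,0,0,0,1,0,0,0.04,0,0,0,1,0,0,0.05,0,0,0,1,0,0,0.05,0,0,0,1,0,0,0.04,0,0,0,1,0,0,0.03,0,0,0,1,0,0,0.012,0,0,0,1,0,0,0,0,0,0,1,0,0,0,0,0,0,0,0,0,0,0,0,0,-0.6,0,0,0,0,0,0,-1],
  "force": 50
}}

```text
t: 3.7
tcp_pos: [0.5473, 0.1266, 0.0617]
tool_rot: [0.987, 0.16, 0.001, 0.0]
force: [0.1, 0.5, 0.9]
finger_gap: 0.607
gripper_force: 0.0
```

Emit:
{"op": "servo_tool", "data": {
  "commands": [0,0,0,0,0,0,-1,0,0,0,0,0,0,-1,0,0,0,0,0,0,-1,0,0,0,0,0,0,-1,0,0,0,0,0,0,-1]
}}

```text
t: 4.12
tcp_pos: [0.5464, 0.1271, 0.061]
tool_rot: [0.987, 0.16, 0.0, -0.0]
force: [-1.0, 0.9, 5.6]
finger_gap: 0.156
gripper_force: 50.5
```

Emit:
{"op": "servo_tool", "data": {
  "commands": [-0.006,0,0,0,0,0,-1,-0.01,0,0,0,0,0,-1,-0.015,0,0,0,0,0,-1,-0.015,0,0,0,0,0,-1,-0.015,0,0,0,0,0,-1,-0.015,0,0,0,0,0,-1,-0.008,0,0,0,0,0,-1,0,0,0,0,0,0,-1,0,0,0,0,0,0,-1,0,0,0,0,0,0,-1,0,0,0,0,0,0,-1]
}}

```text
t: 5.03
tcp_pos: [0.5062, 0.1138, 0.0609]
tool_rot: [0.987, 0.16, 0.0, -0.0]
force: [-1.2, 2.3, 8.5]
finger_gap: 0.156
gripper_force: 51.0
```

Run:
```python
from h import *
rel([.5975,.143,.065],18.4)
w=manip.snapshot("scene"); cv2.imwrite("pics/s2.png",cv2.resize(w["img"][190:330,310:500,::-1],None,fx=3,fy=3,interpolation=2))
```

```text
t 5.03 tcp [0.5062 0.1138 0.0609] yaw 18.43 tilt 0.03 F [-1.2  2.3  8.5] gap 0.156 gf 51.0
shares xyz [ 0.1917  0.0024 -0.008 ] rz share 0.0001
```

View pics/s2.png

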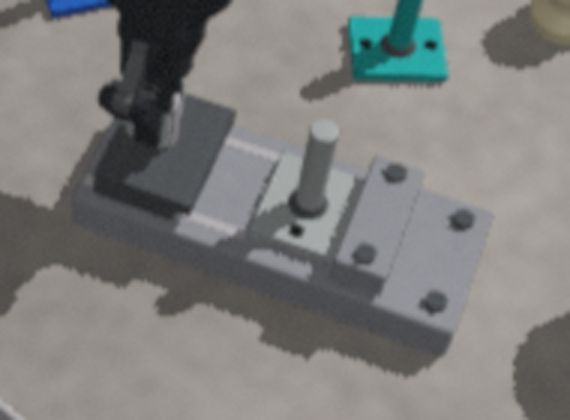

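Emit:
{"op": "servo_tool", "data": {
  "commands": [0,0,0,0,0,0,0,0,0,0,0,0,0,1,0,0,0,0,0,0,1,0,0,0,0,0,0,1,0,0,-0.01,0,0,0,1,0,0,-0.04,0,0,0,1,0,0,-0.06,0,0,0,1,0,0,-0.06,0,0,0,1,0.02,0,-0.03,0,0,0,1,0.04,0,0,0,0,0,1,0,0,0,0,0,0,1,0,0,0,0,0,0,1]
}}

```text
t: 6.08
tcp_pos: [0.5352, 0.123, 0.1607]
tool_rot: [0.987, 0.161, 0.0, 0.0]
force: [-0.5, -0.0, -0.8]
finger_gap: 1.0
gripper_force: 0.0
```

Run:
```python
from h import *
rel([.5975,.143,.069],18.4)
w=manip.snapshot("wrist"); cv2.imwrite("pics/w2.png",w["img"][:,:,::-1])
print(proj(w,[[.5975,.143,.108],[.5975,.143,.038]]).round(1))
```

```text
t 6.08 tcp [0.5352 0.123  0.1607] yaw 18.48 tilt 0.04 F [-0.5 -0.  -0.8] gap 1.0 gf 0.0
shares xyz [0.1307 0.0015 0.1835] rz share 0.0002
[[318.8 146.2]
 [318.9 143.3]]
```

View pics/w2.png

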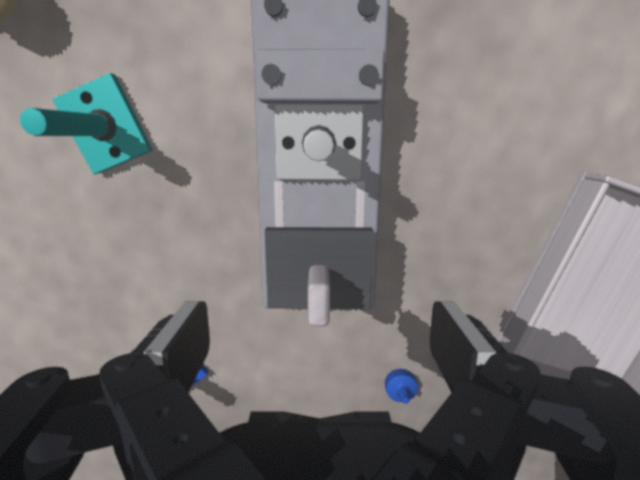

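The pin top is at (318,143), within 3 px of where my estimate puts it, and the jaw is open with the hanger still standing in the vise. Next I grip the pin.

Emit:
{"op": "servo_tool", "data": {
  "commands": [0.05,0,0,0,0,0,1,0.06,0.0015,0,0,0,0,1,0.024,0,0.02,0,0,0,1,0,0,0.05,0,0,0,1,0,0,0.05,0,0,0,1,0,0,0.04,0,0,0,1,0,0,0.02,0,0,0,1,0,0,0.003,0,0,0,1,0,0,0,0,0,0,1,0,0,0,0,0,0,0,0,0,0,0,0,0,-0.4,0,0,0,0,0,0,-0.5],
  "force": 60
}}

```text
t: 7.13
tcp_pos: [0.5995, 0.1435, 0.0702]
tool_rot: [0.987, 0.16, 0.001, 0.0]
force: [0.4, 0.4, -0.6]
finger_gap: 0.605
gripper_force: 0.0
```

Emit:
{"op": "servo_tool", "data": {
  "commands": [0,0,0,0,0,0,-0.8,0,0,0,0,0,0,-1,0,0,0,0,0,0,-1,0,0,0,0,0,0,-1,0,0,0,0,0,0,-1,0,0,0,0,0,0,-1,0,0,0,0,0,0,-1]
}}

```text
t: 7.72
tcp_pos: [0.5988, 0.1437, 0.0693]
tool_rot: [0.987, 0.16, 0.0, -0.0]
force: [-1.7, 1.9, 5.0]
finger_gap: 0.169
gripper_force: 58.4
```

Emit:
{"op": "servo_tool", "data": {
  "commands": [0,0,-0.005,0,0,0,-1,0,0,-0.01,0,0,0,-1,0,0,-0.02,0,0,0,-1,0,0,-0.03,0,0,0,-1,0,0,-0.03,0,0,0,-1,0,0,-0.03,0,0,0,-1,0,0,-0.03,0,0,0,-1,0,0,-0.025,0,0,0,-1,0,0,-0.015,0,0,0,-1,0,0,-0.005,0,0,0,-1,0,0,0,0,0,0,-1,0,0,0,0,0,0,-1]
}}

```text
t: 8.72
tcp_pos: [0.5981, 0.1434, 0.1683]
tool_rot: [0.987, 0.16, -0.001, -0.0]
force: [-0.7, 0.5, -3.5]
finger_gap: 0.169
gripper_force: 58.5
```

Run:
```python
from h import *
rel([.555,-.127,.120],18.4)
w=manip.snapshot("scene"); t=manip.snapshot("wrist")
a=cv2.resize(w["img"][120:320,320:520,::-1],(400,400)); b=cv2.resize(t["img"][:,120:520,::-1],(400,480))
c=np.zeros((480,800,3),np.uint8); c[:400,:400]=a; c[:,400:]=b; cv2.imwrite("pics/s3.png",c)
```

```text
t 8.72 tcp [0.5981 0.1434 0.1683] yaw 18.45 tilt 0.07 F [-0.7  0.5 -3.5] gap 0.169 gf 58.5
shares xyz [-0.2528  0.4858  0.0967] rz share 0.0001
```

View pics/s3.png

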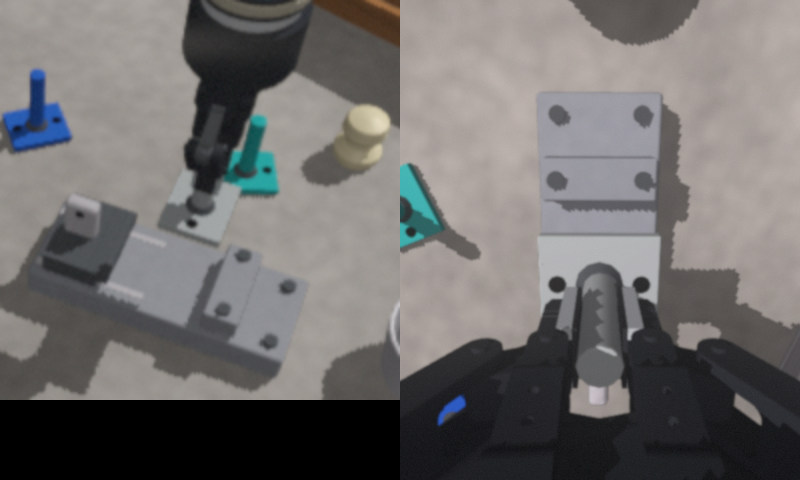

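Emit:
{"op": "servo_tool", "data": {
  "commands": [-0.006,0.012,0,0,0,0,-1,-0.014,0.027,0,0,0,0,-1,-0.022,0.042,0,0,0,0,-1,-0.026,0.05,0,0,0,0,-1,-0.026,0.05,0,0,0,0,-1,-0.026,0.05,0,0,0,0,-1,-0.026,0.05,0,0,0,0,-1,-0.026,0.05,0,0,0,0,-1,-0.026,0.05,0,0,0,0,-1,-0.024,0.045,0,0,0,0,-1,-0.018,0.035,0,0,0,0,-1,-0.009,0.018,0,0,0,0,-1]
}}

```text
t: 9.82
tcp_pos: [0.5553, -0.1268, 0.1686]
tool_rot: [0.987, 0.159, -0.0, 0.001]
force: [1.0, -0.0, -2.6]
finger_gap: 0.17
gripper_force: 58.6
```

Emit:
{"op": "servo_tool", "data": {
  "commands": [-0.003,0.006,0,0,0,0,-1,0,0,0.02,0,0,0,-1,0,0,0.04,0,0,0,-1,0,0,0.05,0,0,0,-1,0,0,0.05,0,0,0,-1,0,0,0.03,0,0,0,-1,0,0,0.016,0,0,0,-1,0,0,0.006,0,0,0,-1,0,0,0,0,0,0,-1,0,0,0,0,0,0,-1]
}}

```text
t: 10.65
tcp_pos: [0.5566, -0.1262, 0.0634]
tool_rot: [0.987, 0.161, 0.001, 0.0]
force: [-0.0, 0.6, -2.7]
finger_gap: 0.175
gripper_force: 58.7
```

Run:
```python
from h import *
rel([.555,-.127,.0443],18.4)
w=manip.snapshot("scene"); cv2.imwrite("pics/s4.png",cv2.resize(w["img"][220:440,180:400,::-1],None,fx=2.5,fy=2.5,interpolation=2))
```

```text
t 10.65 tcp [ 0.5566 -0.1262  0.0634] yaw 18.5 tilt 0.08 F [-0.   0.6 -2.7] gap 0.175 gf 58.7
shares xyz [-0.0036  0.0006  0.0381] rz share 0.0003
```

View pics/s4.png

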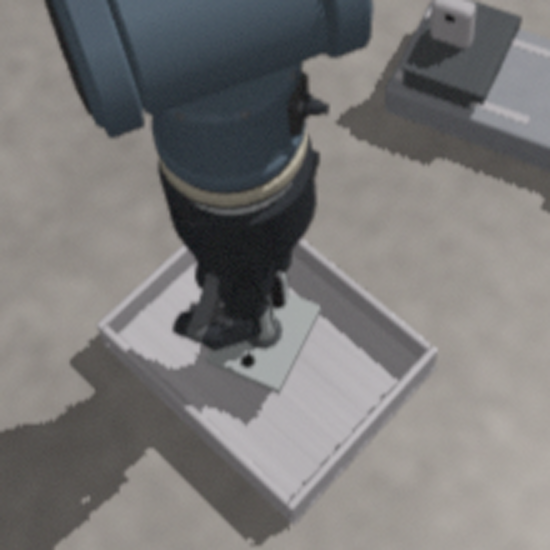

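The hanger hangs over the tray about 19 mm above its floor. I'll lower it slowly and watch the force.

Emit:
{"op": "servo_tool", "data": {
  "commands": [0,0,0.008,0,0,0,-1,0,0,0.008,0,0,0,-1,0,0,0.008,0,0,0,-1,0,0,0.006,0,0,0,-1,0,0,0.003,0,0,0,-1,0,0,0.002,0,0,0,-1,0,0,0.001,0,0,0,-1,0,0,0,0,0,0,-1,0,0,0,0,0,0,-1]
}}

```text
t: 11.45
tcp_pos: [0.5559, -0.1265, 0.0448]
tool_rot: [0.987, 0.16, 0.0, 0.0]
force: [-0.9, -0.1, -2.4]
finger_gap: 0.167
gripper_force: 58.7
```

Emit:
{"op": "servo_tool", "data": {
  "commands": [0,0,0.001,0,0,0,-1,0,0,0.001,0,0,0,-1,0,0,0,0,0,0,-1,0,0,0,0,0,0,-1]
}}

```text
t: 11.78
tcp_pos: [0.556, -0.1265, 0.0443]
tool_rot: [0.987, 0.16, 0.0, 0.0]
force: [-1.5, 0.2, 0.8]
finger_gap: 0.169
gripper_force: 59.3
```

Emit:
{"op": "servo_tool", "data": {
  "commands": [0,0,0,0,0,0,-1,0,0,0,0,0,0,-1,0,0,0,0,0,0,-0.6,0,0,0,0,0,0,-0.5,0,0,0,0,0,0,0,0,0,0,0,0,0,0.5,0,0,0,0,0,0,1,0,0,0,0,0,0,1,0,0,0,0,0,0,1,0,0,0,0,0,0,1,0,0,-0.005,0,0,0,1,0,0,-0.02,0,0,0,1],
  "force": 20
}}

```text
t: 12.78
tcp_pos: [0.5548, -0.126, 0.0555]
tool_rot: [0.987, 0.16, -0.001, -0.001]
force: [-1.1, 0.6, 0.5]
finger_gap: 0.999
gripper_force: 0.0
```

Emit:
{"op": "servo_tool", "data": {
  "commands": [0,0,-0.03,0,0,0,1,0,0,-0.05,0,0,0,1,0,0,-0.06,0,0,0,1,0,0,-0.06,0,0,0,1,0,0,-0.06,0,0,0,1,0,0,-0.04,0,0,0,1,0,0,-0.02,0,0,0,1,-0.03,0.01,0,0,0,0,1,-0.05,0.02,0,0,0,0,1,-0.05,0.02,0,0,0,0,1,-0.02,0,0,0,0,0,1,0,0,0,0,0,0,1]
}}

```text
t: 13.78
tcp_pos: [0.4903, -0.174, 0.216]
tool_rot: [0.987, 0.159, -0.001, -0.001]
force: [0.2, 0.8, -0.7]
finger_gap: 0.997
gripper_force: 0.0
```

Run:
```python
from h import *
rel([.555,-.127,.0443],18.4)
w=manip.snapshot("scene"); t=manip.snapshot("wrist")
a=cv2.resize(w["img"][200:440,180:480,::-1],(500,400)); b=cv2.resize(t["img"][:,:,::-1],(300,225))
c=np.zeros((400,800,3),np.uint8); c[:400,:500]=a; c[:225,500:]=b; cv2.imwrite("pics/s5.png",c)
```

```text
t 13.78 tcp [ 0.4903 -0.174   0.216 ] yaw 18.3 tilt 0.17 F [ 0.2  0.8 -0.7] gap 0.997 gf 0.0
shares xyz [ 0.1531 -0.0479  0.3432] rz share -0.0003
```

View pics/s5.png

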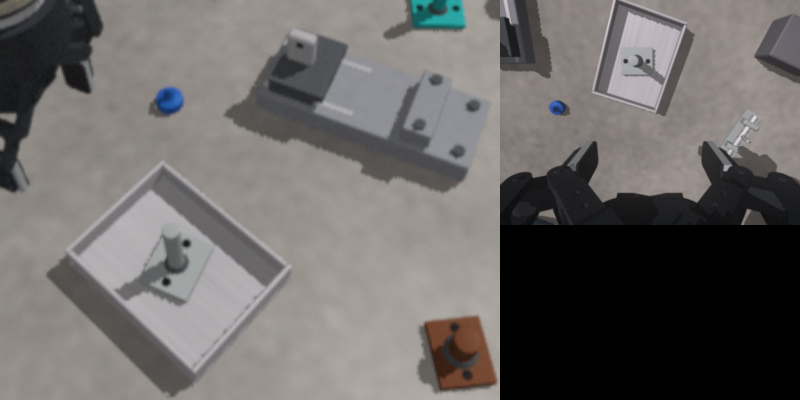

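The hanger stands upright in the middle of the tray (pin base at about (175,265) in the crop). The jaw is still open and the gripper is clear.

```bash
python3 -c "
from station import manip
print(manip.sign_off())"
```

```text
the job is handed in; nothing more can be done
None
```

I opened the vise jaw about 42 mm and left it open, set the hanger upright on its foot near the middle of the tray, and handed the job in at about 14 s; no verdict was returned.

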